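Lock a junction box in its assembly nest and report it good

TASK

The black junction box in the aluminium nest has its three orange locks still standing proud. Without lifting the box out, press the locks fully home: the middle one first, so that the insert does not bow, then the one at the pale grey connector's end, and last the one at the other end; once all three are home, press the green button down and let it come back up to report a good part. Do not press the red reject button and leave the other things on the bench where they are.

Things in the scene. Friction and masses are not known exactly. Their poses are not given: they have to be found in the camera images.
- nest: assembly nest fixed to the bench: aluminium plate 190 x 300 mm, its upper face 25 mm above the table, with white corner locators that rise 30 mm above it round the box and, at +x, a 45 mm high sensor bracket. Origin: centre of its underside at table height; z up; y along its length
- junction_box: black automotive junction box, loose (1.5 mm play) on the nest's plate: 108 x 228 mm, deck 50 mm up. Origin: centre of its underside; z up; y along it, towards the end with the pale grey connector (40 x 34 x 40 mm, sticking out of the end wall). Orange locks at x = -20 mm, y = -72, 0, 72 mm; relays up to 24 mm above the deck at x = 15 to 43 mm; coloured fuses up to 8 mm above the deck
- lock_mid_top (a point): top centre of the orange push-lock in the middle of the row: an orange block 18 mm across by 24 mm along the box, in a dark collar (30 x 36 mm) on the deck. The point moves with the lock. As it starts, it stands 8.5 to 10 mm above the collar's rim (up to 93 mm above the table); fully home it is 2 mm above the rim
- lock_mid (a joint): press-down of that push-lock, m: 0 = standing proud, 0.008 = fully home on its stop; it begins at 0 to 0.0015. A tight press fit: about 8 N (10 N when pushed fast) move it all the way down, and it stays where it is left
- lock_conn_top (a point): top centre of the orange push-lock at the pale grey connector's end: an orange block 18 mm across by 24 mm along the box, in a dark collar (30 x 36 mm) on the deck. The point moves with the lock. As it starts, it stands 8.5 to 10 mm above the collar's rim (up to 93 mm above the table); fully home it is 2 mm above the rim
- lock_conn (a joint): press-down of that push-lock, m: 0 = standing proud, 0.008 = fully home on its stop; it begins at 0 to 0.0015. A tight press fit: about 8 N (10 N when pushed fast) move it all the way down, and it stays where it is left
- lock_plain_top (a point): top centre of the orange push-lock at the other end, away from the connector: an orange block 18 mm across by 24 mm along the box, in a dark collar (30 x 36 mm) on the deck. The point moves with the lock. As it starts, it stands 8.5 to 10 mm above the collar's rim (up to 93 mm above the table); fully home it is 2 mm above the rim
- lock_plain (a joint): press-down of that push-lock, m: 0 = standing proud, 0.008 = fully home on its stop; it begins at 0 to 0.0015. A tight press fit: about 8 N (10 N when pushed fast) move it all the way down, and it stays where it is left
- good_button_top (a point): centre of the top of the green push button, 34 mm across, 78 mm above the table when up, facing up on a grey enclosure 74 x 74 mm whose top is 56 mm high; it stands left or right of the nest
- good_button (a joint): press-down of the green button, m: 0 = up, 0.006 = fully down; springs back; starts to move at about 2 N, fully down at about 6 N; it counts from 4 mm down
- reject_button_top (a point): centre of the top of the red reject button, built like the green one and standing on the other side of the nest: not to be pressed
- reject_button (a joint): press-down of the red button, m: 0 = up, 0.006 = fully down
- finished_box: loose second junction box like the first, already locked (its orange locks are down), lying on a white sheet at the back of the bench: bystander. Origin: centre of its underside
- spare_relay: loose dark relay 28 x 28 x 26 mm: bystander. Origin: centre of its underside
- grease_jar: loose small yellow jar, 52 mm across, 55 mm high: bystander. Origin: centre of its underside
- cleaner_bottle: loose orange bottle, 54 mm across, 125 mm high: bystander. Origin: centre of its underside
- pliers: loose pliers with a red and a yellow handle, about 140 mm long, 16 mm high: bystander. Origin: under the middle of their length
- tape_roll: loose roll of pale tape, 80 mm across, 24 mm high: bystander. Origin: centre of its underside
- screwdriver: loose screwdriver lying on the bench: bystander. Origin: under the middle of its length

How it is judged:
By the outcome, as a careful person would: the job done as asked, in the order asked, and still so for the second after the job is handed in, with the robot touching nothing.
It also fails if it takes over 48 s, if anything falls off the work surface, if the arm or the gripper's body presses on something with over 40 N, if the wrist force passes 120 N, or if a joint passes its speed limit or range.

ROBOT

A 6-joint arm with a two-finger parallel gripper is mounted at the origin on the work surface. World frame = base frame: x ahead of the robot, y to its left, z up, the work surface at z = 0. Lengths are in m, angles in rad, forces in N, time in s.
With the tool pointing down it reaches from about 0.35 to 0.8 m from the base axis. Payload 7.3 kg.
Tool frame: the origin (TCP) lies midway between the tips of the shut fingers; the grasp point (between the pads) lies 19 mm behind it; z points along the fingers, y is the line along which they close (so a half turn about z gives the same grasp; the last joint's range is limited). The gripper opens to 85 mm and grips with 20 to 120 N. Pads are 22 mm wide; open, the fingers measure 114 mm over their backs; the gripper's body (76 mm by 85 mm) begins 54 mm behind the grasp point. The pads swing forward as they close: fully open they stand 13 mm farther back than shut.
Start: joints at [-1.39, 0.342, 1.524, -0, 1.275, -0.146], TCP at [0.169, -0.497, 0.231] pointing down, gripper open.
Joint ranges: [-2.53, 2.53], [-0.77, 2.02], [0.04, 2.7], [-1, 4.14], [0.28, 2.66], [-3.11, 3.11]. Speed limits (rad/s): [2.57, 2.57, 3.14, 3.14, 3.14, 3.14].

INTERFACE

Orientations are given as a unit quaternion [w, x, y, z].
In Python, from station import move_pose, move_linear, goto_joints, move_gripper, sleep, solve_ik, sense, capture, calibration, Unreachable, job_done, boxes_of, masks_of, mark_of gives the robot as it stands. The module is installed in compiled form; this text tells all that it offers. Calls block until the motion is done:
- move_pose(position, orientation): joint-space move of the TCP to a pose.
- move_linear(position, v=0.15, frame=None, max_force=None): straight line of the TCP; frame=None keeps the orientation; v is the mean speed in m/s. With max_force (N) it stops when the force on the tool has changed by that much, and returns True; else False.
- goto_joints(angles): joint-space move.
- move_gripper(opening, grip_force=None): finger opening in m; grip_force is the grip in N (None keeps the last); returns when the fingers have stopped.
- sleep(seconds).
- solve_ik(position, orientation): joint angles nearest the present ones, or None.
- sense(): the state.
- capture(name): name is "side" or "top" or "wrist"; returns the picture (480x640x3 uint8, red, green, blue); there is no depth.
- calibration(name): a dict with "K" (3x3 intrinsics, pixels), "k1" (the pictures are not rectified: a ray, as slopes to the right and down, at radius r is drawn at 1 + k1 r^2 times it, then the intrinsics apply), "camera_from_world" (4x4, takes a point from world to camera coordinates). Camera axes: x right, y down, z forward; pixel columns grow to the right and rows downward; lengths in m; the calibration is good to about 2 mm. A picture is of the moment at which its call begins: read the wrist's pose just before it. calibration takes no time and is no camera call; for the wrist camera it gives the pose at the moment of the call.
A pose or a line that the arm cannot do raises Unreachable and nothing moves.
- job_done(): hands the job in; it is judged then, once.
Trained networks look in the newest picture that a camera, given by its name, has taken for a name from the list of things; names that differ only in an ending like _2 or _b are one class to them, and where a whole thing is asked for, a point or a joint stands for the part that bears it (a point fixed in the world has none). Each returns a list of dicts, best first, with "conf" (0 to 1); they miss things now and then, are a little off and sometimes report something else, mostly with a low value. They report only what shows in the picture. A call takes as long as a camera call.
- boxes_of(camera, query): "centre" ([column, row] in pixels, amid what is visible of it).
- masks_of(camera, query): "mask" (480x640 bool, what is visible of it) and "centre" ([column, row] in pixels, amid what is visible of it).
- mark_of(camera, query): "centre" ([column, row] in pixels: a listed point, or the origin of a listed thing).
The state is a dict: "time_s": time; "joint_positions": joint angles; "joint_velocities": joint speeds; "effort": joint torques, N m; "tool_pos": TCP position; "ee_rot": TCP orientation; "contact_force": force on the tool from outside, world axes, zero at the start; "wrist_torque": the same for the moment, N m; "opening": finger opening in m; "grip_force": force on a finger pad.
Only numpy, scipy, OpenCV 4.12 (cv2) and the standard library are available. Lean on these libraries where they do the work, as an engineer would, in place of code of your own. Each camera call takes 0.05 s, during which the arm holds its last target. There are 200 camera calls.

## Working session

There is one attempt and no reset: what is moved stays moved. The work goes in short steps, each a Python script; the robot and the scene stay as the last script left them, time stands still between calls to the robot, and variables do not carry over. Pictures are saved under pics/ and viewed, at most 10 in all, crops included, and the job is handed in when it is done.

```bash
mkdir -p pics && cat > h.py <<'E'
import numpy as np, cv2
from station import *
def ray(cam,px,cal=None):
    c=cal or calibration(cam); K=np.array(c["K"]);k1=c["k1"];T=np.array(c["camera_from_world"])
    d=np.linalg.inv(K)@[px[0],px[1],1]; d=d[:2]; u=d.copy()
    for _ in range(30): u=d/(1+k1*(u@u))
    R=T[:3,:3]; return -R.T@T[:3,3], R.T@np.array([u[0],u[1],1])
def atz(cam,px,z,cal=None):
    o,d=ray(cam,px,cal); return o+d*(z-o[2])/d[2]
def save(cam,n):
    im=capture(cam); cv2.imwrite(f"pics/{n}.png",im[:,:,::-1]); return im
E
python3 - <<'E'
from h import *
np.set_printoptions(precision=3,suppress=True)
Z=dict(lock_mid_top=.091,lock_conn_top=.091,lock_plain_top=.091,good_button_top=.078,reject_button_top=.078,junction_box=.025,nest=0,finished_box=0,cleaner_bottle=0,grease_jar=0)
for cam in("top","side"):
    save(cam,cam+"1"); print(cam, ray(cam,(320,240)))
    for q,z in Z.items():
        for m in mark_of(cam,q)[:2]: print(q,round(m["conf"],2),np.array(m["centre"]),atz(cam,m["centre"],z))
print(sense())
E
```

```text
top (array([0.459, 0.023, 1.228]), array([ 0.132, -0.023, -0.991]))
lock_mid_top 0.52 [324.2 274.1] [ 0.524 -0.015  0.091]
lock_conn_top 0.61 [300.2 267.9] [0.539 0.046 0.091]
lock_plain_top 0.38 [352.2 283.6] [ 0.501 -0.086  0.091]
good_button_top 0.73 [196.4 275.1] [0.518 0.309 0.078]
reject_button_top 0.63 [437.3 272.9] [ 0.531 -0.306  0.078]
reject_button_top 0.56 [394.2 339.3] [ 0.362 -0.194  0.078]
junction_box 0.87 [326.1 267.5] [ 0.545 -0.022  0.025]
junction_box 0.35 [193.5 275. ] [0.521 0.33  0.025]
finished_box 0.58 [328.  173.3] [ 0.811 -0.026  0.   ]
cleaner_bottle 0.83 [432.4 219.3] [ 0.685 -0.318  0.   ]
cleaner_bottle 0.58 [195.6 276.7] [0.517 0.331 0.   ]
grease_jar 0.85 [240.2 336.6] [0.359 0.205 0.   ]
side (array([ 0.14 , -0.93 ,  1.237]), array([ 0.272,  0.611, -0.743]))
lock_conn_top 0.64 [311.7 227.6] [0.559 0.06  0.091]
lock_plain_top 0.39 [313.8 273.7] [ 0.5   -0.077  0.091]
good_button_top 0.58 [259.7 176.1] [0.518 0.315 0.078]
reject_button_top 0.6 [372. 347.] [ 0.529 -0.31   0.078]
junction_box 0.91 [322. 267.] [ 0.548 -0.018  0.025]
junction_box 0.51 [283.3 363.9] [ 0.349 -0.231  0.025]
finished_box 0.88 [409.2 238.7] [ 0.808 -0.017  0.   ]
cleaner_bottle 0.71 [429.2 340. ] [ 0.684 -0.312  0.   ]
grease_jar 0.95 [224.5 238.6] [0.365 0.209 0.   ]
{'time_s': 1.1, 'joint_positions': array([-1.39 ,  0.342,  1.524, -0.   ,  1.275, -0.146]), 'joint_velocities': array([-0.001,  0.   ,  0.001,  0.   , -0.   , -0.001]), 'effort': array([ -0.002, -43.359, -24.627,  -0.   ,   0.   ,   0.   ]), 'tool_pos': array([ 0.169, -0.497,  0.231]), 'ee_rot': array([ 0.   ,  0.987,  0.163, -0.   ]), 'contact_force': array([-0.334, -0.244, -0.05 ]), 'wrist_torque': array([ 0.056, -0.021, -0.057]), 'grip_force': 0.0, 'opening': 0.08500120721754563}
```

View pics/top1.png

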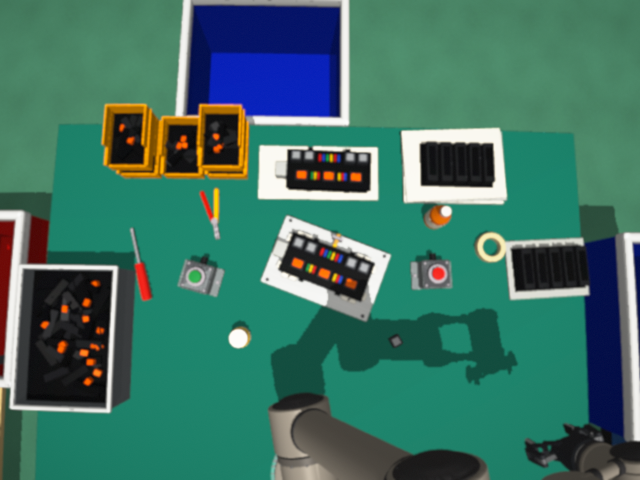

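View pics/side1.png

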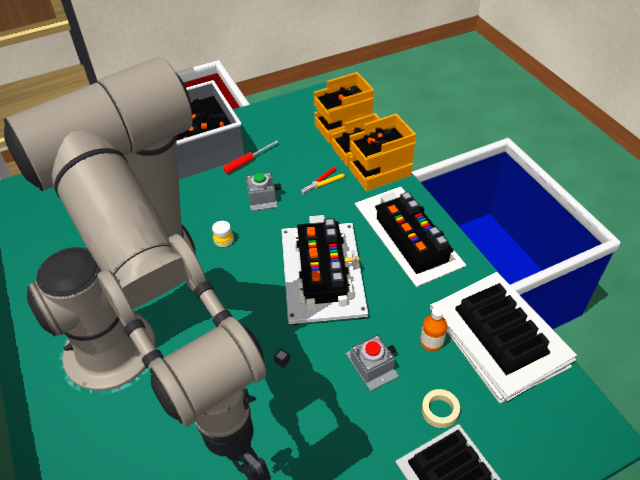

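The top view shows the green button at (196,275) and the red one at (437,272). The box is turned about 18°, with its pale connector at the upper left, about (280,240). I'll go over the box for a close look, shutting the fingers on the way.

```bash
cat >> h.py <<'E'
def quat(a): return np.array([0,np.cos(a/2),np.sin(a/2),0])
np.set_printoptions(precision=4,suppress=True)
E
python3 - <<'E'
from h import *
a=-.31
move_pose([.50,-.02,.36],quat(a)); move_gripper(0,20)
cal=calibration("wrist"); save("wrist","w1"); print(ray("wrist",(320,240),cal), sense()["joint_positions"],sense()["opening"])
for q,z in dict(lock_mid_top=.091,lock_conn_top=.091,lock_plain_top=.091,junction_box=.025,nest=0,lock=.091).items():
    try:
        for m in mark_of("wrist",q)[:3]: print(q,round(m["conf"],2),np.array(m["centre"]),atz("wrist",m["centre"],z,cal))
    except Exception as e: print(q,e)
print(sense()["time_s"])
E
```

```text
(array([ 0.563 , -0.0401,  0.5025]), array([-0.2535,  0.0767, -0.9643])) [-0.1932  0.2281  1.3321  0.      1.5813  1.6875] 1.8914262550788004e-05
lock_mid_top 0.65 [305.7 182.3] [ 0.5231 -0.0124  0.091 ]
lock_conn_top 0.83 [241.  178.7] [0.549  0.0549 0.091 ]
lock_plain_top 0.82 [373.9 182.1] [ 0.5002 -0.0849  0.091 ]
junction_box 0.95 [309.1 157.5] [ 0.5452 -0.0219  0.025 ]
lock it knows: cleaner_bottle, finished_box, good_button_top, grease_jar, junction_box, lock_conn_top, lock_mid_top, lock_plain_top, nest, pliers, reject_button_top, screwdriver, spare_relay, tape_roll
4.3
```

View pics/w1.png

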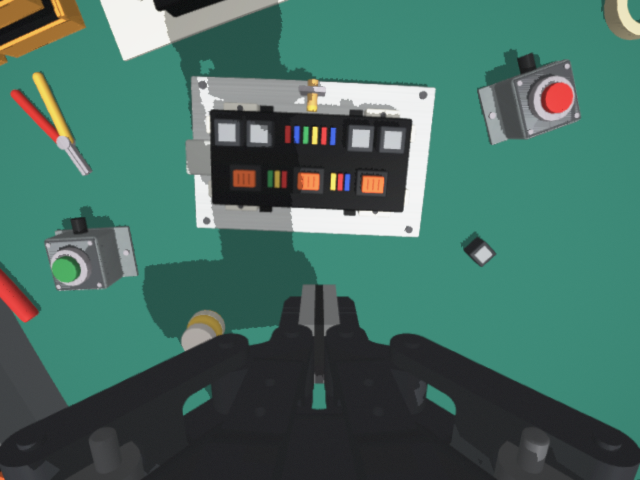

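The wrist view shows the connector on the left (+y), at about (199,157). The locks are conn (244,179), mid (309,181) and plain (372,184). The green button is on the connector's side at (66,268), and red is at (557,97). I'll refine the lock positions from the orange blobs together with the known layout, then press the middle one.

```bash
python3 - <<'E'
from h import *
import json
cal=calibration("wrist"); im=capture("wrist")
hsv=cv2.cvtColor(im,cv2.COLOR_RGB2HSV)
m=cv2.inRange(hsv,(5,150,120),(15,255,255)); m[:150]=0;m[210:]=0;m[:,:215]=0;m[:,405:]=0
m=cv2.morphologyEx(m,cv2.MORPH_CLOSE,np.ones((5,5)))
n,_,st,ce=cv2.connectedComponentsWithStats(m)
b=sorted([(tuple(ce[i]),tuple(st[i])) for i in range(1,n) if st[i,4]>150])
for x in b: print(x)
P=np.array([atz("wrist",c,.089,cal)[:2] for c,_ in b]); print(P)
u=P[0]-P[2]; print(np.linalg.norm(P[0]-P[1]),np.linalg.norm(P[1]-P[2])); u/=np.linalg.norm(u)
M=P.mean(0); yaw=float(np.arctan2(-u[0],u[1])); print(M,yaw)
L=dict(conn=(M+.072*u).tolist(),mid=M.tolist(),plain=(M-.072*u).tolist(),yaw=yaw); print(L)
json.dump(L,open("L.json","w"))
E
```

```text
((np.float64(243.45555555555555), np.float64(178.13611111111112)), (np.int32(233), np.int32(170), np.int32(22), np.int32(17), np.int32(360)))
((np.float64(308.30833333333334), np.float64(180.92222222222222)), (np.int32(298), np.int32(173), np.int32(22), np.int32(18), np.int32(360)))
((np.float64(372.2345013477089), np.float64(184.02695417789758)), (np.int32(361), np.int32(176), np.int32(23), np.int32(17), np.int32(371)))
[[ 0.5486  0.0525]
 [ 0.5234 -0.0156]
 [ 0.4984 -0.0827]]
0.07253113803735622 0.07168786654188605
[ 0.5235 -0.0153] -0.35592593406789913
{'conn': [0.5485711939026158, 0.052211723677214966], 'mid': [0.5234821880272668, -0.015275621686095212], 'plain': [0.4983931821519178, -0.08276296704940539], 'yaw': -0.35592593406789913}
```

```bash
cat >> h.py <<'E'
import json
def press(xy,zhi,zlo,F,v=.02):
    f0=sense()["contact_force"][2]
    move_linear([*xy,zhi]); 
    r=move_linear([*xy,zlo],v=v,max_force=F); s=sense()
    print("hit",r,"tip",s["tool_pos"],"F",s["contact_force"],"t",s["time_s"])
    return s
E
python3 - <<'E'
from h import *
L=json.load(open("L.json")); a=L["yaw"]
move_pose([*L["mid"],.14],quat(a))
press(L["mid"],.105,.078,25)
move_linear([*L["mid"],.14]); print(sense()["contact_force"])
cal=calibration("wrist"); save("wrist","w2")
E
```

```text
hit True tip [ 0.5235 -0.0153  0.085 ] F [-0.8796  0.5149  7.0423] t 6.6167
[-0.5845  0.2129  0.3975]
```

View pics/w2.png

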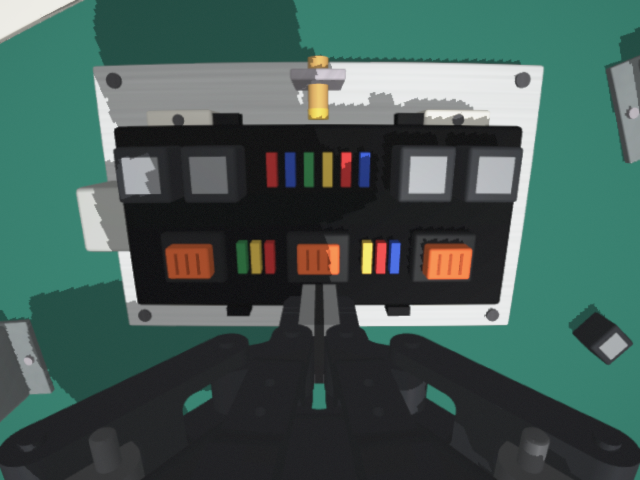

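The middle lock at (318,259) now sits down in its collar while the other two still show their side walls. The tip stopped at z = 0.085, the height computed for home. Next are the connector end and then the plain end.

```bash
python3 - <<'E'
from h import *
L=json.load(open("L.json"))
for k in("conn","plain"):
    move_linear([*L[k],.14]); press(L[k],.105,.078,25); move_linear([*L[k],.14])
move_linear([L["mid"][0],L["mid"][1],.2],v=.2)
cal=calibration("wrist"); save("wrist","w3")
g=mark_of("wrist","good_button_top"); print([(m["conf"],atz("wrist",m["centre"],.078,cal)) for m in g], sense()["time_s"])
E
```

```text
hit True tip [0.5486 0.0523 0.085 ] F [-0.7933  0.2543  6.6609] t 9.2
hit True tip [ 0.4984 -0.0828  0.085 ] F [-2.4548 -0.1014  8.6626] t 12.2
[] 13.4333
```

View pics/w3.png

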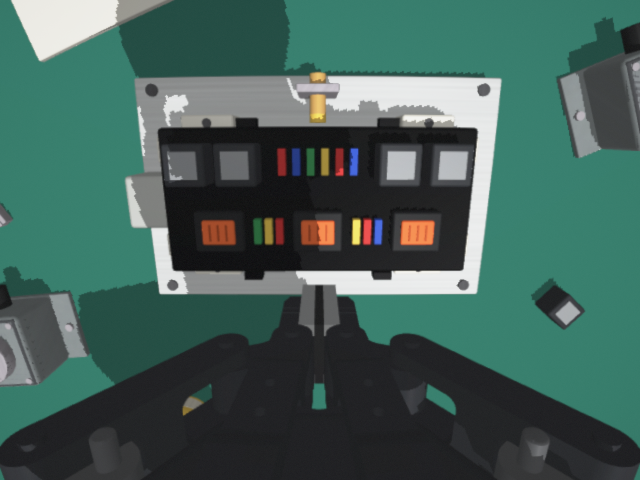

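All three locks, at (218,232), (318,232) and (417,232), are flush and stopped at the same height. Now the green button, with one closer look on the way.

```bash
python3 - <<'E'
from h import *
L=json.load(open("L.json"))
move_linear([.46,.25,.25],v=.25)
cal=calibration("wrist"); save("wrist","w4")
g=mark_of("wrist","good_button_top"); P=[atz("wrist",m["centre"],.078,cal) for m in g]
print([(m["conf"],m["centre"]) for m in g],P)
xy=np.array([.518,.312])
if P and np.linalg.norm(P[0][:2]-xy)<.015: xy=P[0][:2]
print(xy)
move_linear([*xy,.13],v=.2)
press(xy,.09,.068,18,v=.015)
sleep(.2); print(sense()["tool_pos"])
move_linear([*xy,.15],v=.15); sleep(.3)
save("wrist","w5"); save("top","top2"); print(sense()["contact_force"],sense()["time_s"])
E
```

```text
[] []
[0.518 0.312]
hit True tip [0.518  0.312  0.0721] F [-2.2274 -0.5308  6.1076] t 17.25
[0.518  0.312  0.0721]
[0.5568 0.4243 0.1709] 18.525
```

View pics/w5.png

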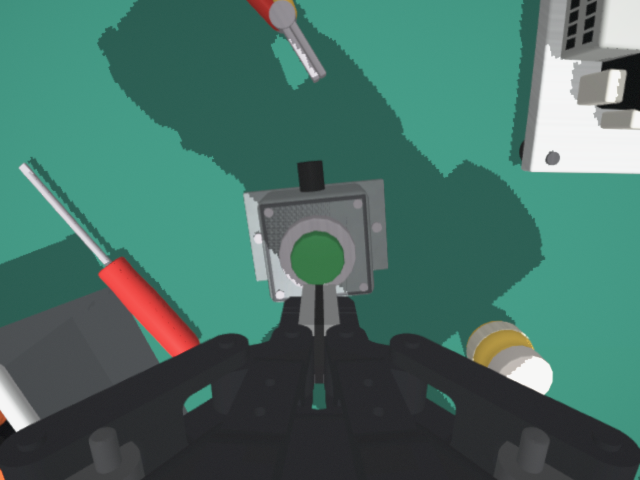

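View pics/top2.png

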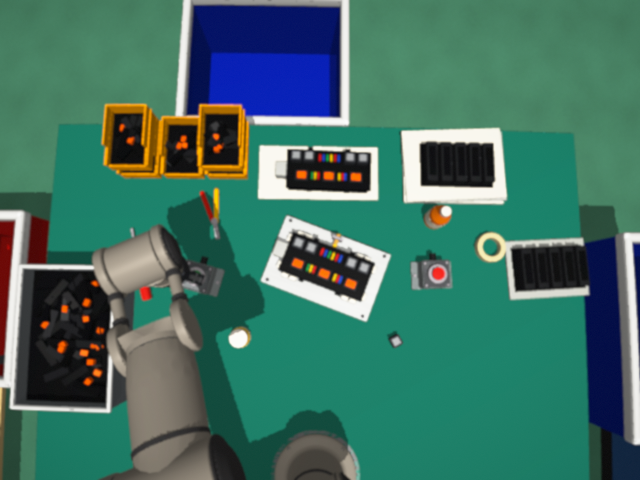

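The green button at (317,257) was taken to 0.072, its full stroke, and is back up. The other things on the bench are where they were.

```bash
python3 -c "
from h import *
print(job_done())"
```

```text
the job is handed in; nothing more can be done
None
```

I pressed all three locks fully home in the order asked (middle, connector end, other end), then pressed the green button and let it come back up. The job is handed in, at about 18.5 s on the robot's clock; no verdict came back.

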